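Bolt the supply chest shut

ROBOT

A 6-joint arm with a two-finger parallel gripper is mounted at the origin on the work surface. World frame = base frame: x ahead of the robot, y to its left, z up, the work surface at z = 0. Lengths are in m, angles in rad, forces in N, time in s.
With the tool pointing down it reaches from about 0.3 to 0.85 m from the base axis. Payload 4.2 kg.
Tool frame: the origin (TCP) lies at the very end of the fingers, on their centre line; the grasp point (between the pads) lies bot.pinch_z behind it (bot.pinch_z is the distance from the TCP to the grasp point, in m); z points along the fingers, x is the direction in which the jaws open and shut, and the axes are right-handed (so a half turn about z gives the same grasp; the last joint's range is limited). The gripper opens to 91 mm and grips with 3 to 60 N. Pads are 32 mm wide; open, the fingers measure 118 mm over their backs; the gripper's body (76 mm by 178 mm) begins 60 mm behind the grasp point.
Start: joints at [1.176, 0.32, 1.565, -0, 1.257, -0.02], TCP at [0.211, 0.535, 0.214] pointing down, gripper open.
Joint ranges: [-3.11, 3.11], [-0.84, 2.01], [0.21, 2.61], [-1.34, 4.49], [0.05, 2.63], [-2.56, 2.56]. Speed limits (rad/s): [2.57, 2.57, 3.14, 3.14, 3.14, 3.14].

INTERFACE

Orientations are given as a unit quaternion [x, y, z, w].
In Python, from cell import bot gives the robot as it stands. The module is installed in compiled form; this text tells all that it offers.
- The arm moves only by the tool jog_arm, never from a script. Its argument "deltas" is a list of rows, each a list of 2 entries, a list of its own where there are three numbers: the shift along the world's x, y, z in units of 0.5 m (1.0 is 0.5 m), then the turn, a rotation vector about the world's x, y, z in units of 180 degrees (1.0 is 180 degrees). A call has 1 to 12 rows; each row is the pose to reach, as a shift and turn from the pose commanded when the call began, turning the shorter way round; what a row does not reach only later rows make up. A row lasts 1/10 s, in which the tool goes at most 50 mm and 8.59 degrees, less where a joint would pass 70% of its speed; a pose out of reach is approached as far as the arm can. A call with a number of a shift or a turn outside -1 to 1 is refused whole. A call with a gripper value outside its range is refused whole. "jaw" is the opening, from 0 (shut) to 1 (fully open), set as the call begins (left out, the last holds). The fingers move at their own pace and stop on an object; the grip force is fixed at half the most. Time passes only in rows, so rows that repeat a pose let the fingers close. It gives the time, the measured TCP pose, the force and the opening at its end, in the units of the state.
- bot.observe(): the state, without advancing time (a new reading comes with each control period).
- bot.get_image(name): name is "side" or "top"; returns the picture (384x512x3 uint8, blue, green, red); there is no depth.
- bot.camera_info(name): a dict with "vfov" (degrees; the focal length in pixels is half the picture's height over the tangent of half this angle, whatever the lens; pixels are square), "cx", "cy" (the principal point, pixels), "k1" (the pictures are not rectified: a ray, as slopes to the right and down, at radius r is drawn at 1 + k1 r^2 times it, then the intrinsics apply), "position" and "rotation" of the camera in the world. Camera axes: x right, y up, looking along -z (the intrinsics and any distortion apply to the point x, -y, -z); pixel columns grow to the right and rows downward; lengths in m; the calibration is good to about 2 mm. A picture is of the moment at which its call begins. camera_info takes no time and is no camera call.
- bot.close_job(): hands the job in, once; it reports no verdict.
The state is a dict: "time": time; "joints": joint angles; "joint_velocities": joint speeds; "joint_efforts": joint torques, N m; "position": TCP position; "tool_rot": TCP orientation; "force": force on the tool from outside, world axes, zero at the start; "ft_torque": the same for the moment, N m; "finger_gap": finger opening in m.
Only numpy, scipy, OpenCV 4.12 (cv2) and the standard library are available. Lean on these libraries where they do the work, as an engineer would, in place of code of your own. Each camera call takes 0.05 s, during which the arm holds its last target. There are 200 camera calls.

TASK

Lock the supply chest: slide the barrel bolt on its lid across towards the keeper, feel for the notch in the guard plate, and turn the handle down into it as far as it goes, then let go. Feel gently: do not force the handle down on the edge of the plate where there is no notch. Leave everything else on the table and on the chest where it is.

Things in the scene. Friction and masses are not known exactly. Their poses are not given: they have to be found in the camera images.
- chest: White steel supply chest, fixed to the table, 260 (x) x 360 (y) x 110 mm high, grey two-leaf top. Origin at the centre of its underside; x points to its back (away from the robot at yaw 0), y to its left, z up. The barrel bolt lies on its top. All x, y, z below are in this frame, in mm from this origin.
- bar_foot (a point): Point of the chest on the bolt's axis: x 0, y -90, z 142 (32 mm above the lid), under the handle when the bolt is fully drawn. The bar, 14 mm thick, runs along the chest's y axis in two bearing blocks at y -145 and y 9, which rise to z 152.
- keeper (a point): Middle of the keeper's top, an aluminium staple on the left leaf into which the bar's end slides: x 0, y 62, z 158.
- guard (a point): Point of the chest at x -12.5, y -30, z 176, on the straight top edge of the guard plate: an upright plate 5 mm thick along the front (-x) of the bar, from about y -122 to 22 and from the lid up to 34 mm above the bar's axis. Away from its notch the edge stops the handle's stem at about 0.2 rad of turn. Average notch place; this point does not move with the notch.
- notch_zone (a point): The same point 10 mm lower. The notch in the guard plate, 12 mm wide, open at the top, takes the 8 mm stem, with no lead-in. The plate is clamped through slotted holes, so the notch's middle lies anywhere from y -45 to y -15, at bolt = 0.045 to 0.075: see it in images or feel for it. In the notch the handle turns freely to its stop.
- knob (a point): Middle of the handle's cross grip, a black cylinder 18 mm in diameter and 24 mm long, parallel to the chest's y axis. Its flat ends can be pinched (stiff to swivel then, and it may slip) or pushed; pressed straight down while near upright it jams. It sits at the end of an 8 mm square stem, 62 mm from the bar's axis. With bolt = b (m) and turn = t it is at x = -0.062 sin t, y = -0.09 + b, z = 0.142 + 0.062 cos t (m, chest frame).
- bolt (a joint): How far the bar has slid, m: 0 = fully drawn, grows towards the chest's +y (the keeper), hard stop at 0.084, a little past the farthest place of the notch. Friction about 3 N, no spring: it stays where it is left.
- turn (a joint): Angle of the handle about the bar, rad: 0 = straight up from the lid, positive = tipped towards the chest's front (-x); stops at -0.2 and 1.45. Near upright at the start. Turning takes about 1 N at the knob; it stays where it is left.
- handle: The handle (stem and cross grip) as a body; origin on the bar's axis at the foot of the stem, z along the stem towards the knob, y along the bar.
- bottle_a: Clear water bottle, loose, 64 mm in diameter, 200 mm tall, standing on the table; origin under its centre.
- bottle_b: A second bottle like bottle_a.
- putty_jar: Low white jar, loose, 76 mm in diameter, 70 mm tall, on the table; origin under its centre.
- clipboard: Clipboard with paper, loose, 240 x 160 mm, 16 mm high at the clip, on the table to the robot's right; origin under its centre.
- dumbbell: Rubber-headed dumbbell, loose, 190 mm long (y), 60 mm high, on the table to the robot's left; origin under its centre.
- carton: Small white carton, loose, 60 x 120 x 45 mm high, on the chest's top behind the bolt; origin under its centre.
- tape: Roll of tape, loose, 68 mm in diameter, 25 mm high, lying on the chest's left leaf; origin under its centre.

How it is judged:
On the way:
1. the bolt is slid across (bolt over 0.040) with the handle still up (turn under 0.5) (value of joint bolt above 0.04 m and value of joint turn below 0.5 rad), for 0.1 s.
At the end, for the whole second after the job is handed in: The bolt is across (over 40 mm of stroke) with its handle turned down in the notch (turn over 1.25 rad, of 1.45 at the stop), at rest and let go (value of joint bolt above 0.04 m and value of joint turn above 1.25 rad and linear speed of handle below 0.01 m/s); the robot touches nothing.
It fails at once if the handle is pressed on the guard plate with more than 45 N (about 25 N at the knob) (contact force between handle and chest above 45 N).
It fails at once if a bystander (bottle, jar, clipboard, dumbbell, carton or tape) is moved more than 30 mm (distance of any of bottle_a, bottle_b, putty_jar, clipboard, dumbbell, carton, tape from where it was at the start of the episode above 0.03 m).
It also fails if it takes over 72 s, if anything falls off the work surface, if the arm or the gripper's body presses on something with over 40 N, if the wrist force passes 120 N, or if a joint passes its speed limit or range.

## Working session

There is one attempt and no reset: what is moved stays moved. The work goes in short steps, Python scripts to look and compute and a tool call to move; the robot and the scene stay as the last step left them, time stands still between calls to the robot, and variables do not carry over. Pictures are saved under pics/ and viewed, about 8 in all and at most 12, crops included, and the job is handed in when it is done.

Besides the shell and the picture viewer there is one more tool, called after "Call:" by a JSON object that holds its "fn" and its "kwargs", one argument or row to a line. jog_arm: Moves the arm, as the interface text tells. Shifts and turns lie within -1 to 1; 1 stands for 0.5 m of shift or 180 degrees of turn. Its arguments: {"type":"object","properties":{"deltas":{"type":"array"},"jaw":{"type":"number"}},"required":["deltas"]}

```bash
mkdir -p pics; cat > h.py <<'E'
import numpy as np, cv2
from cell import bot
def cam(n):
    c=bot.camera_info(n); f=192/np.tan(np.radians(c['vfov'])/2)
    R=np.array(c['rotation']); 
    if R.shape!=(3,3):
        from scipy.spatial.transform import Rotation as Q; R=Q.from_quat(R.ravel()).as_matrix()
    return f,c['cx'],c['cy'],c['k1'],np.array(c['position']),R
def ray(n,u,v):
    f,cx,cy,k,p,R=cam(n); d=np.array([(u-cx)/f,(v-cy)/f]); s=d.copy()
    for _ in range(20): s=d/(1+k*(s@s))
    w=R@np.array([s[0],-s[1],-1]); return p,w/np.linalg.norm(w)
def onz(n,u,v,z):
    p,w=ray(n,u,v); return p+w*(z-p[2])/w[2]
def proj(n,P):
    f,cx,cy,k,p,R=cam(n); q=R.T@(np.array(P)-p); s=np.array([q[0],-q[1]])/-q[2]; s=s*(1+k*(s@s)); return np.array([cx+f*s[0],cy+f*s[1]])
def tri(a,b):
    p,u=ray(*a);q,w=ray(*b); t=np.linalg.lstsq(np.c_[u,-w],q-p,rcond=None)[0]
    A=p+u*t[0];B=q+w*t[1]; return (A+B)/2,np.linalg.norm(A-B)
E
python3 - <<'E'
from h import *
for n in('side','top'):
    im=bot.get_image(n); cv2.imwrite(f'pics/{n}0.png',im); print(n,bot.camera_info(n))
print(bot.observe(),bot.pinch_z)
a=cv2.imread('pics/side0.png');b=cv2.imread('pics/top0.png')
cv2.imwrite('pics/s0.png',cv2.resize(a,(800,600),interpolation=cv2.INTER_CUBIC));cv2.imwrite('pics/t0.png',cv2.resize(b,(800,600),interpolation=cv2.INTER_CUBIC))
E
```

```text
side {'vfov': 52.99213740894148, 'cx': 258.53070307312703, 'cy': 199.62164326505928, 'k1': -0.042462208046954455, 'position': array([ 0.17263605, -0.80198815,  0.96393178]), 'rotation': array([ 0.38654782, -0.07637675, -0.18646875,  0.8999871 ])}
top {'vfov': 47.37526923551282, 'cx': 257.9132363455122, 'cy': 189.39532784617728, 'k1': -0.09943710657805094, 'position': array([ 0.43061726, -0.01154477,  1.31358568]), 'rotation': array([ 0.03337839, -0.02852136, -0.70467529,  0.70817029])}
{'time': 0.1, 'joints': array([ 1.17595927e+00,  3.20225575e-01,  1.56553248e+00, -2.69197619e-05,
        1.25742495e+00, -2.00249933e-02]), 'joint_velocities': array([-0.00189388, -0.00122353, -0.0044283 , -0.00104731,  0.00111943,
       -0.00208994]), 'joint_efforts': array([ 1.20977766e-03, -4.13338137e+01, -2.32507968e+01,  7.28898891e-02,
        4.22875502e-02, -6.26549922e-05]), 'position': array([0.21035325, 0.53465684, 0.21321527]), 'tool_rot': array([ 8.26465075e-01,  5.62987430e-01, -6.59026146e-04,  4.45144408e-04]), 'force': array([-0.40749476,  0.66282692,  0.1252314 ]), 'ft_torque': array([-0.00480766, -0.01064702,  0.01113875]), 'finger_gap': 0.09111052793004416} 0.0188
```

View pics/s0.png

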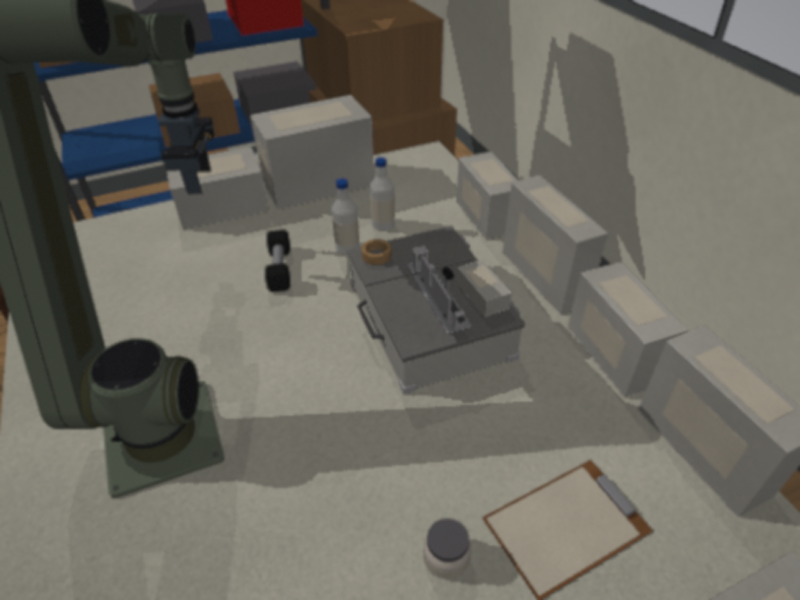

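View pics/t0.png

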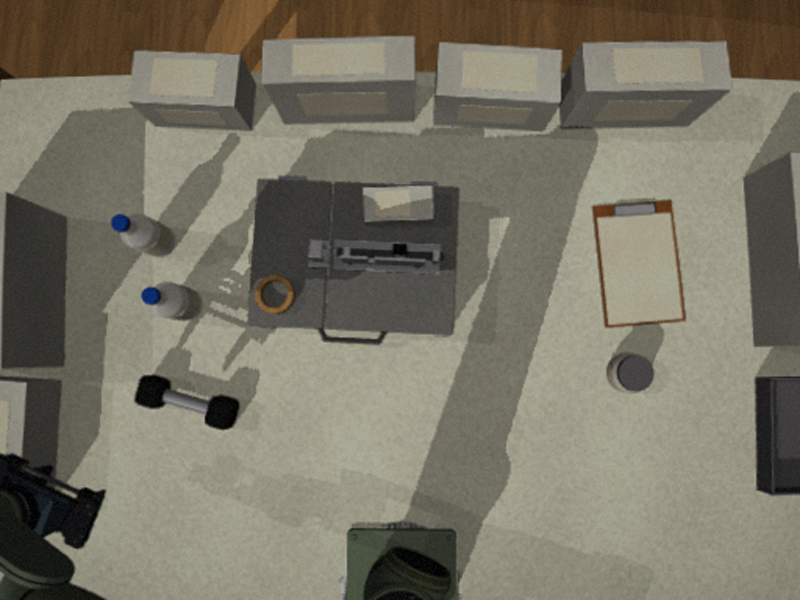

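Top view: lid corners at about (258,180), (458,187), (454,334) and (249,325) of 800x600, with the black knob at (400,249). In the side view the knob is at (448,272). The tape, bottles and carton sit clear of the bolt. Next I measure the chest pose and zoom in on the bolt.

```bash
python3 - <<'E'
from h import *
k=512/800
t=cv2.imread('pics/top0.png');s=cv2.imread('pics/side0.png')
# lid contour: dark grey in the top view
g=cv2.cvtColor(t,cv2.COLOR_BGR2GRAY)
C=[onz('top',u*k,v*k,.11) for u,v in((258,180),(458,187),(454,334),(249,325))]
for c in C: print(c)
c=np.mean(C,0); print('c',c,'sizes',[np.linalg.norm(C[i]-C[i-1]) for i in range(4)])
ys=[C[0]-C[1],C[3]-C[2]];print('yaws',[np.arctan2(-d[0],d[1]) for d in ys],[np.arctan2(d[1],d[0]) for d in (C[0]-C[3],C[1]-C[2])])
def blob(im,x0,x1,y0,y1,th):
    r=im[y0:y1,x0:x1].max(2); m=(r<th).astype(np.uint8); n,l,st,ce=cv2.connectedComponentsWithStats(m)
    for i in range(1,n):
        if st[i,4]>3: print(st[i],ce[i]+[x0,y0])
blob(t,235,285,148,176,32);print();blob(s,270,300,165,185,32)
a=cv2.resize(t[140:185,190:290],(800,360),interpolation=cv2.INTER_CUBIC)
b=cv2.resize(s[150:215,250:310],None,fx=6,fy=6,interpolation=cv2.INTER_CUBIC)
o=np.zeros((600,800,3),np.uint8);o[:240,:533]=cv2.resize(a,(533,240));o[240:600,:332]=cv2.resize(b,(332,360))
o=np.clip(o*1.8,0,255).astype(np.uint8)
cv2.imwrite('pics/z0.png',o)
E
```

```text
[0.74566483 0.26052615 0.11      ]
[ 0.73319965 -0.10080689  0.11      ]
[ 0.46946163 -0.09307018  0.11      ]
[0.48327492 0.26965608 0.11      ]
c [0.60790026 0.08407629 0.11      ] sizes [np.float64(0.2625487009969229), np.float64(0.3615479845053638), np.float64(0.26385146854534913), np.float64(0.36298919038769856)]
yaws [np.float64(-0.034484079257132205), np.float64(-0.03806344888686393)] [np.float64(-0.03478126534580427), np.float64(-0.029326401654610645)]
[ 13   8  28  10 107] [259.88785047 160.72897196]
[ 0 12 10  5 23] [239.04347826 161.43478261]

[14  6  6  8 30] [286.33333333 174.56666667]
```

View pics/z0.png

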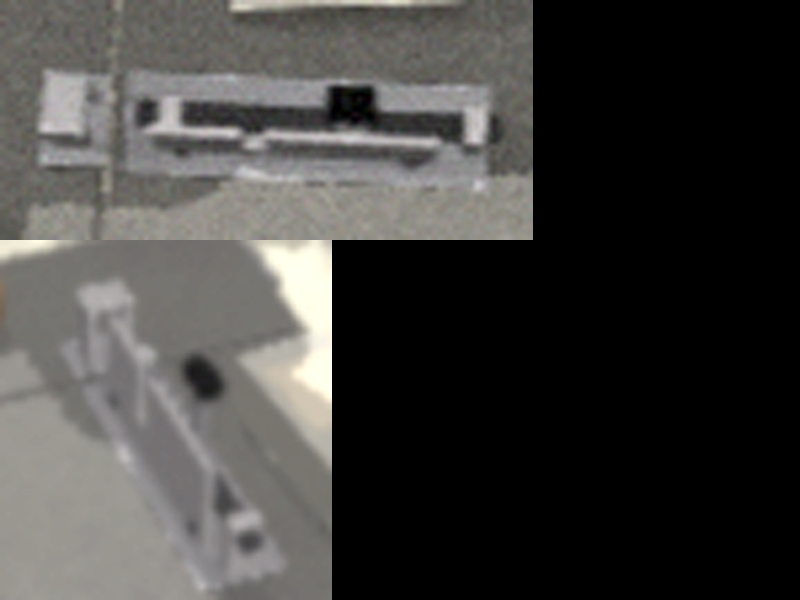

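The zoom shows the knob at crop (351,103), px (255.8,159.3). A gap in the plate's light top edge spans crop x 242 to 265, which is px 235.4 to 239.7 at row ~165.8, so that should be the notch. I'll convert both to the chest frame.

```bash
cat >> h.py <<'E'
YAW=-.035; O=np.array([.608,.084,0])
Rz=np.array([[np.cos(YAW),-np.sin(YAW),0],[np.sin(YAW),np.cos(YAW),0],[0,0,1]])
def ch(P): return Rz.T@(np.array(P)-O)
def wo(p): return Rz@np.array(p)+O
E
python3 - <<'E'
from h import *
K,e=tri(('top',255.8,159.3),('side',286.5,174.6));print('knob',K,e,ch(K))
for u in(235.4,239.7): print('notch',ch(onz('top',u,165.8,.176)))
# plate ends and keeper
f=533/100
for u,v in((145,128),(440,145)): print('plate end',ch(onz('top',190+u/f,140+v/f,.176)))
for u,v in((44,76),(90,80),(84,137),(40,134)): print('keeper',ch(onz('top',190+u/f,140+v/f,.158)))
for q in((162,97),(182,97),(464,108),(488,110)): print('bearing',ch(onz('top',190+q[0]/f,140+q[1]/f,.152)))
# chest top edges by grad
E
```

```text
knob [0.60573508 0.0020675  0.20341825] 0.0005478570125587544 [ 0.00060352 -0.08196157  0.20341825]
notch [-0.0146579  -0.02858671  0.176     ]
notch [-0.01422003 -0.03986994  0.176     ]
plate end [-0.0117719   0.01945514  0.176     ]
plate end [-0.01455185 -0.12611574  0.176     ]
keeper [0.01522287 0.07354764 0.158     ]
keeper [0.0140519  0.05025111 0.158     ]
keeper [-0.01491751  0.05176355  0.158     ]
keeper [-0.01424033  0.07397123  0.158     ]
bearing [0.00773396 0.01421193 0.152     ]
bearing [0.00811761 0.00412172 0.152     ]
bearing [ 0.00805471 -0.13800112  0.152     ]
bearing [ 0.00751983 -0.15010137  0.152     ]
```

Everything fits the given geometry. The keeper comes out at y 62 and the bearings at 9 and -144. The knob height is 203 and bolt is about 0.008. The notch is at y ≈ -34, so bolt ≈ 0.056. Now I approach high over the knob.

Call:
{"fn": "jog_arm", "kwargs": {
  "deltas": [
    [[0,0,0.1],[0,0,0]],
    [[0,0,0.2],[0,0,0]],
    [[0.04,-0.06,0.24],[0,0,0.03]],
    [[0.1,-0.14,0.24],[0,0,0.06]],
    [[0.16,-0.22,0.24],[0,0,0.09]],
    [[0.22,-0.3,0.24],[0,0,0.108]],
    [[0.28,-0.38,0.24],[0,0,0.108]],
    [[0.34,-0.46,0.24],[0,0,0.108]],
    [[0.4,-0.54,0.24],[0,0,0.108]],
    [[0.46,-0.62,0.24],[0,0,0.108]],
    [[0.5,-0.66,0.24],[0,0,0.108]],
    [[0.5,-0.66,0.24],[0,0,0.108]]
  ],
  "jaw": 0.6
}}

```text
time: 1.3
position: [0.4624, 0.2024, 0.3332]
tool_rot: [0.721, 0.693, -0.001, 0.0]
force: [-0.8, 1.0, -0.4]
finger_gap: 0.0549
```

Call:
{"fn": "jog_arm", "kwargs": {
  "deltas": [
    [[0.05,-0.07,0],[0,0,0.002]],
    [[0.1,-0.14,0],[0,0,0.002]],
    [[0.15,-0.21,0],[0,0,0.002]],
    [[0.2,-0.28,0],[0,0,0.002]],
    [[0.25,-0.35,0],[0,0,0.002]],
    [[0.288,-0.406,-0.04],[0,0,0.002]],
    [[0.288,-0.406,-0.1],[0,0,0.002]],
    [[0.288,-0.406,-0.16],[0,0,0.002]],
    [[0.288,-0.406,-0.16],[0,0,0.002]],
    [[0.288,-0.406,-0.16],[0,0,0.002]]
  ]
}}

```text
time: 2.3
position: [0.6044, 0.0029, 0.2542]
tool_rot: [0.717, 0.697, -0.0, -0.0]
force: [0.8, 0.3, -0.3]
finger_gap: 0.0549
```

```bash
python3 - <<'E'
from h import *
s=bot.get_image('side');print(bot.observe()['position'])
o=cv2.resize(s[90:215,220:345],(600,600),interpolation=cv2.INTER_CUBIC)
cv2.imwrite('pics/z1.png',np.clip(o*1.8,0,255).astype(np.uint8))
E
```

```text
[0.6050998  0.00284217 0.2554819 ]
```

View pics/z1.png

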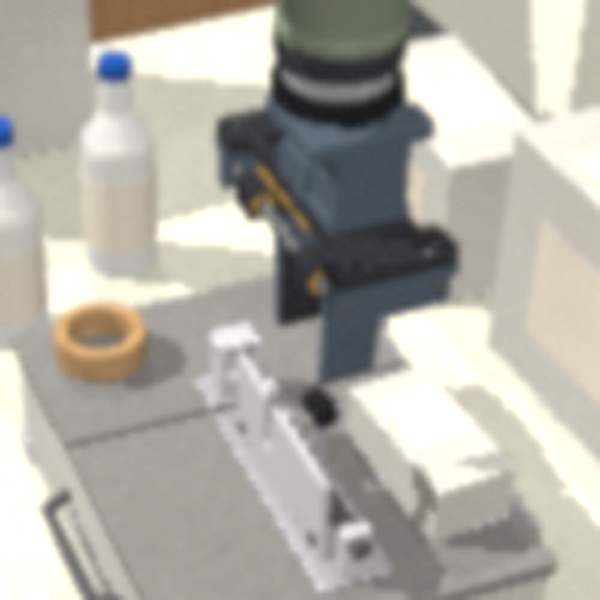

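The fingers (crop ~(300,300) and (350,350)) straddle the knob at (318,405) from above. I descend gently, then pinch.

Call:
{"fn": "jog_arm", "kwargs": {
  "deltas": [
    [[0,0,-0.04],[0,0,0]],
    [[0,0,-0.08],[0,0,0]],
    [[0,0,-0.1],[0,0,0]],
    [[0,0,-0.118],[0,0,0]],
    [[0,0,-0.118],[0,0,0]]
  ]
}}

```text
time: 2.85
position: [0.6044, 0.0023, 0.1949]
tool_rot: [0.717, 0.697, -0.0, -0.0]
force: [-0.2, 0.2, 0.9]
finger_gap: 0.0547
```

Call:
{"fn": "jog_arm", "kwargs": {
  "deltas": [
    [[0,0,0],[0,0,0]],
    [[0,0,0],[0,0,0]],
    [[0,0,0],[0,0,0]],
    [[0,0,0],[0,0,0]],
    [[0,0,0],[0,0,0]],
    [[0,0,0],[0,0,0]]
  ],
  "jaw": 0.2
}}

```text
time: 3.45
position: [0.6048, 0.0026, 0.1955]
tool_rot: [0.717, 0.697, 0.001, -0.0]
force: [0.5, 2.2, 3.1]
finger_gap: 0.0235
```

Pinched: the 23.5 mm gap matches the knob. Now I slide 47.5 mm towards the keeper.

Call:
{"fn": "jog_arm", "kwargs": {
  "deltas": [
    [[0.0007,0.02,0],[0,0,0]],
    [[0.0014,0.04,0],[0,0,0]],
    [[0.0021,0.06,0],[0,0,0]],
    [[0.0028,0.08,0],[0,0,0]],
    [[0.0033,0.095,0],[0,0,0]],
    [[0.0033,0.095,0],[0,0,0]],
    [[0.0033,0.095,0],[0,0,0]]
  ]
}}

```text
time: 4.15
position: [0.6067, 0.0517, 0.1955]
tool_rot: [0.717, 0.697, 0.002, -0.0]
force: [1.7, 0.5, 4.4]
finger_gap: 0.0236
```

```bash
python3 - <<'E'
from h import *
s=bot.get_image('side');t=bot.get_image('top');o=bot.observe();print(o['position'],o['force'],ch(o['position']),o['finger_gap'])
o=np.zeros((500,800,3),np.uint8)
o[:,:400]=cv2.resize(s[140:215,245:305],(400,500),interpolation=cv2.INTER_CUBIC)
o[:300,400:]=cv2.resize(t[130:190,195:275],(400,300),interpolation=cv2.INTER_CUBIC)
cv2.imwrite('pics/z2.png',np.clip(o*1.8,0,255).astype(np.uint8))
E
```

```text
[0.606704   0.05168106 0.19544731] [1.21994121 0.72568866 6.09831462] [-1.64269911e-04 -3.23444925e-02  1.95447315e-01] 0.023823357446268914
```

View pics/z2.png

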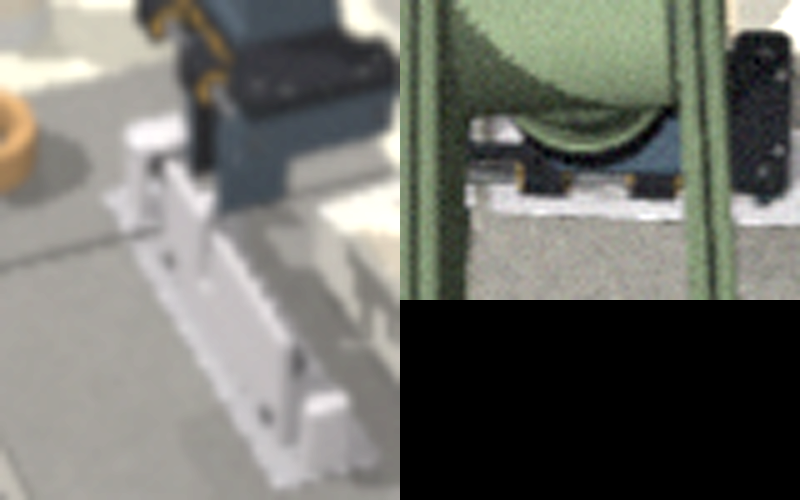

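The side crop shows the notch as a break in the plate's top edge, between (213,205) and (218,235). I'll check that against the top-view value.

```bash
python3 - <<'E'
from h import *
for u,v in((213,205),(218,235),(165,165),(290,340)): print(ch(onz('side',245+u/6.667,140+v/6.667,.176)))
E
```

```text
[-0.00514973 -0.0235183   0.176     ]
[-0.01182308 -0.04509855  0.176     ]
[-0.01485071  0.01368879  0.176     ]
[-0.0107734  -0.12548937  0.176     ]
```

Both views put the notch middle at y ≈ -34.2, and the TCP is at -32.3. I shift back 2 mm, then feel gently to 0.22 rad.

Call:
{"fn": "jog_arm", "kwargs": {
  "deltas": [
    [[0,-0.004,0],[0,0,0]],
    [[-0.0107,-0.0036,-0.0005],[-0.001,-0.032,0]],
    [[-0.0181,-0.0034,-0.0015],[-0.002,-0.054,0]],
    [[-0.0213,-0.0033,-0.0021],[-0.002,-0.064,0]],
    [[-0.0233,-0.0032,-0.0026],[-0.0025,-0.07,0]],
    [[-0.0233,-0.0032,-0.0026],[-0.0025,-0.07,0]]
  ]
}}

```text
time: 4.85
position: [0.5945, 0.0504, 0.1937]
tool_rot: [0.713, 0.692, 0.078, 0.078]
force: [1.7, 5.3, 1.5]
finger_gap: 0.0237
```

Call:
{"fn": "jog_arm", "kwargs": {
  "deltas": [
    [[-0.0031,0.0001,-0.0007],[0,-0.0095,0]],
    [[-0.0062,0.0002,-0.0016],[-0.0007,-0.019,0]],
    [[-0.0093,0.0003,-0.0025],[-0.001,-0.0286,0]],
    [[-0.0093,0.0003,-0.0025],[-0.001,-0.0286,0]]
  ]
}}

```text
time: 5.25
position: [0.5896, 0.0509, 0.1923]
tool_rot: [0.709, 0.688, 0.109, 0.11]
force: [0.8, 8.3, 1.3]
finger_gap: 0.0241
```

No resistance in x, so the stem is passing into the notch. The sideways force has grown to 8 N, so I ease 1 mm back in +y and continue.

Call:
{"fn": "jog_arm", "kwargs": {
  "deltas": [
    [[0,0.002,0],[0,0,0]],
    [[-0.009,0.0023,-0.0033],[-0.001,-0.0286,0]],
    [[-0.0187,0.0027,-0.008],[-0.002,-0.0605,0]],
    [[-0.0278,0.003,-0.0136],[-0.003,-0.0923,0]],
    [[-0.0278,0.003,-0.0136],[-0.003,-0.0923,0]]
  ]
}}

```text
time: 5.75
position: [0.5721, 0.0515, 0.1825]
tool_rot: [0.685, 0.666, 0.205, 0.211]
force: [-2.6, 10.4, -0.7]
finger_gap: 0.0236
```

```bash
python3 - <<'E'
from h import *
s=bot.get_image('side');o=bot.observe();print(o['position'],o['force'],ch(o['position']),o['finger_gap'],o['joints'])
cv2.imwrite('pics/z3.png',np.clip(cv2.resize(s[110:215,225:330],(600,600),interpolation=cv2.INTER_CUBIC)*1.8,0,255).astype(np.uint8))
E
```

```text
[0.5725658  0.05148174 0.18279532] [-5.92374656 13.46618129  2.06654504] [-0.03427459 -0.03373829  0.18279532] 0.023690742708445067 [ 0.11782569  0.11469853  2.08992681 -0.238088    0.3572301  -1.22508077]
```

View pics/z3.png

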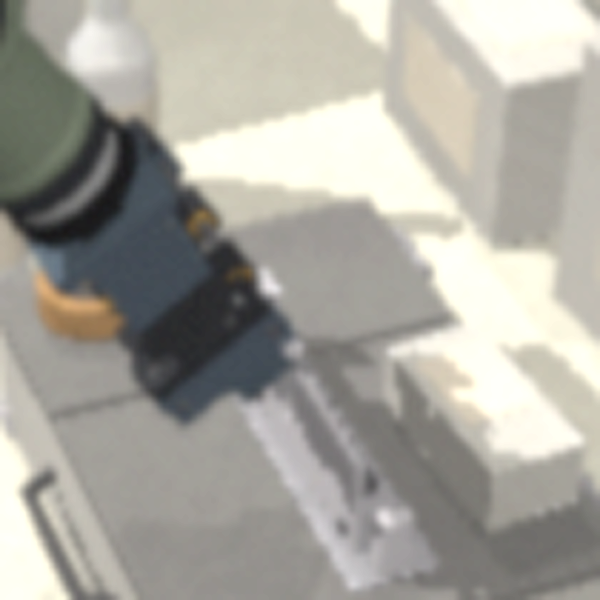

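Tilted 0.6 rad with the knob still in the fingers and the stem in the notch at y -33.7. Joint 5 is nearing its lower limit, so I'll stop tilting. The measured y leads the command by 2 mm, so first I relieve the side load.

Call:
{"fn": "jog_arm", "kwargs": {
  "deltas": [
    [[0,0.003,0],[0,0,0]],
    [[0,0.003,0],[0,0,0]],
    [[0,0.003,0],[0,0,0]]
  ]
}}

```text
time: 6.1
position: [0.5728, 0.0517, 0.1829]
tool_rot: [0.687, 0.666, 0.202, 0.21]
force: [-8.5, 4.6, 3.2]
finger_gap: 0.0236
```

Call:
{"fn": "jog_arm", "kwargs": {
  "deltas": [
    [[-0.0099,0.0003,-0.0075],[0,0,0]],
    [[-0.019,0.0006,-0.016],[0,0,0]],
    [[-0.0271,0.0009,-0.0253],[0,0,0]],
    [[-0.0271,0.0009,-0.0253],[0,0,0]]
  ]
}}

```text
time: 6.5
position: [0.5628, 0.0521, 0.1733]
tool_rot: [0.685, 0.665, 0.206, 0.213]
force: [1.6, 3.5, 2.7]
finger_gap: 0.0241
```

Call:
{"fn": "jog_arm", "kwargs": {
  "deltas": [
    [[-0.0072,0.0002,-0.0101],[0,0,0]],
    [[-0.0134,0.0004,-0.0208],[0,0,0]],
    [[-0.0184,0.0006,-0.0321],[0,0,0]],
    [[-0.0184,0.0006,-0.0321],[0,0,0]]
  ]
}}

```text
time: 6.9
position: [0.553, 0.0525, 0.1567]
tool_rot: [0.685, 0.666, 0.205, 0.213]
force: [0.0, 5.9, 3.2]
finger_gap: 0.0234
```

Call:
{"fn": "jog_arm", "kwargs": {
  "deltas": [
    [[-0.0022,0.0001,-0.006],[0,0,0]],
    [[-0.004,0.0001,-0.012],[0,0,0]],
    [[-0.0062,0.0002,-0.0214],[0,0,0]],
    [[-0.007,0.0002,-0.0263],[0,0,0]],
    [[-0.007,0.0002,-0.0263],[0,0,0]]
  ]
}}

```text
time: 7.4
position: [0.5491, 0.0526, 0.1432]
tool_rot: [0.685, 0.666, 0.205, 0.212]
force: [-2.1, 7.0, 3.6]
finger_gap: 0.0236
```

```bash
python3 - <<'E'
from h import *
s=bot.get_image('side');o=bot.observe();print(o['position'],o['force'],ch(o['position']),o['finger_gap'],o['joints'])
cv2.imwrite('pics/z4.png',np.clip(cv2.resize(s[110:215,225:330],(600,600),interpolation=cv2.INTER_CUBIC)*1.8,0,255).astype(np.uint8))
E
```

```text
[0.54907852 0.05257567 0.14321656] [-1.0127523   6.40216124  2.82816728] [-0.05778577 -0.03346692  0.14321656] 0.023829844378450492 [ 0.13033462  0.13613963  2.19678041 -0.40513923  0.23442965 -1.04426163]
```

View pics/z4.png

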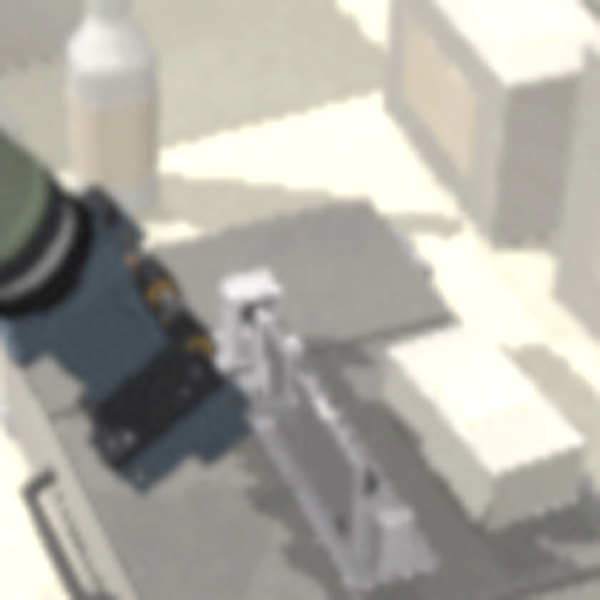

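The handle lies down in the notch; from the knob's height, turn ≈ 1.43. I release and back out along the tool axis.

Call:
{"fn": "jog_arm", "kwargs": {
  "deltas": [
    [[0,0,0],[0,0,0]],
    [[0,0,0],[0,0,0]],
    [[0,0,0],[0,0,0]],
    [[0,0,0],[0,0,0]]
  ],
  "jaw": 0.55
}}

```text
time: 7.85
position: [0.5492, 0.0516, 0.1431]
tool_rot: [0.686, 0.666, 0.204, 0.213]
force: [-0.9, -0.4, 0.1]
finger_gap: 0.0497
```

Call:
{"fn": "jog_arm", "kwargs": {
  "deltas": [
    [[-0.02,0,0.03],[0,0,0]],
    [[-0.05,0,0.075],[0,0,0]],
    [[-0.09,0,0.135],[0,0,0]],
    [[-0.13,0,0.2],[0,0,0]],
    [[-0.17,0,0.28],[0,0,0]],
    [[-0.22,0,0.36],[0,0,0]],
    [[-0.27,0,0.42],[0,0,0]],
    [[-0.27,0,0.42],[0,0,0]],
    [[-0.27,0,0.42],[0,0,0]]
  ]
}}

```text
time: 8.75
position: [0.4143, 0.0519, 0.3539]
tool_rot: [0.685, 0.665, 0.205, 0.213]
force: [-0.5, 0.8, -1.1]
finger_gap: 0.0505
```

```bash
python3 - <<'E'
from h import *
s=bot.get_image('side');t=bot.get_image('top');o=bot.observe();print(o['position'],o['force'])
o=np.zeros((600,800,3),np.uint8)
o[:,:400]=cv2.resize(s[140:230,240:300],(400,600),interpolation=cv2.INTER_CUBIC)
o[:300,400:]=cv2.resize(t[130:190,195:275],(400,300),interpolation=cv2.INTER_CUBIC)
o[300:,400:]=cv2.resize(s,(400,300))
cv2.imwrite('pics/z5.png',np.clip(o*1.8,0,255).astype(np.uint8))
for b in (-.034,): print(proj('side',wo([-.0615,b,.1495])),proj('top',wo([-.0615,b,.1495])))
E
```

```text
[0.41435    0.05177658 0.35177124] [ 0.50569642 -0.36070057 -0.28216342]
[261.88265042 183.19649927] [237.20509702 184.62364638]
```

View pics/z5.png

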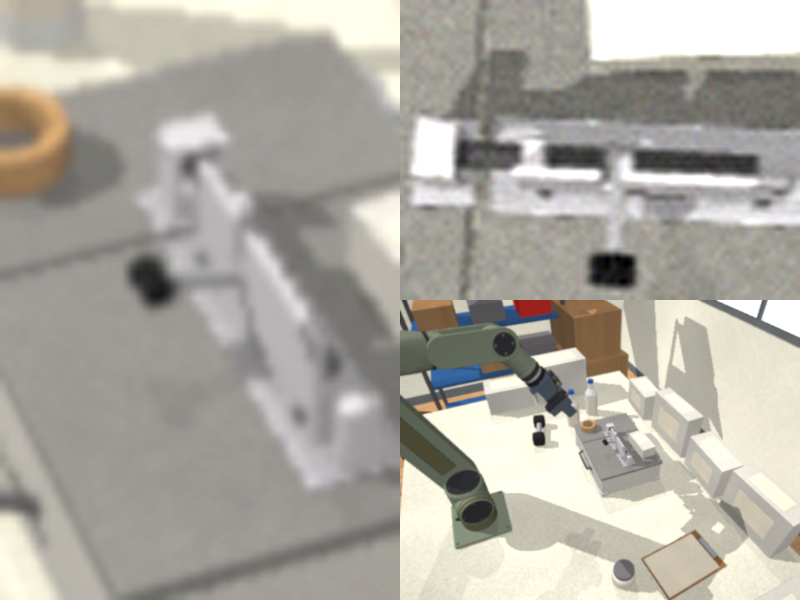

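The handle lies through the notch, with the knob at side crop (152,281) and top crop (612,270), and the bar's end is in the keeper. I'll work out the angle from both views.

```bash
python3 - <<'E'
from h import *
K,e=tri(('top',237.4,184),('side',262.8,182.1));c=ch(K);print(c,e,'turn',np.arctan2(-c[0],c[2]-.142),'bolt',c[1]+.09)
E
```

```text
[-0.05953347 -0.03495056  0.1541958 ] 0.001531581158872327 turn 1.3687357439602337 bolt 0.05504944151256898
```

Turn measures about 1.37 from images and 1.43 from the tool's position, both clear of 1.25. Bolt is about 0.055.

```bash
python3 -c "
from cell import bot
o=bot.observe();print(o['time'],o['force']);print(bot.close_job())"
```

```text
8.85 [ 0.50569642 -0.36070057 -0.28216342]
the job is handed in; nothing more can be done
None
```

The chest is locked and the job is handed in at 8.9 s; it reported no verdict. I pinched the knob by its flat ends and slid the bolt about 47 mm to the notch, which both views put at y ≈ -34 mm. I then turned the handle gently down through it, let go and backed away.

**Last checks:**
- **Bolt:** it sits at about 0.055 m, and the last picture shows the bar's end in the keeper.
- **Turn:** the two estimates disagree slightly. The last pictures give about 1.37 rad, and the tool's position before release gave about 1.43 rad. Both are above the 1.25 needed. I did not push again to confirm it was hard against its stop.
- **Forces:** tool force during the feel and turn stayed mostly under 10 N. It rose briefly to about 13 N sideways in the notch, and I eased that off.
- **Surroundings:** the robot is clear of everything, with tool force near zero. The loose items looked to be where they were at the start, but I did not measure them again.

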